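# Lower the ratchet support jack

## Task

The support jack on the bench was left with its arm up. With the fingers alone, press the red pawl tab down until the pawl snaps free of the teeth and stays free, then push the black pad down until the arm lies fully down on its rest, and take the hand away. Nothing needs gripping or lifting: do not lift the arm, and leave the loose engine parts round the jack where they are.

Things in the scene. Friction and masses are not known exactly. Their poses are not given: they have to be found in the camera images.
- jack: blue ratchet support jack, fixed to the bench; base plate 310 x 70 x 8 mm. Origin on the table below the arm's hinge; x is the level direction in which the arm points, y across (along the pins), z up. Two cheeks hold the arm (50 mm in x, 33 mm wide, 105 mm high); a toothed wheel, 50 mm radius, turns with it. On the side away from the arm a pawl, pivoted at x = -38, z = 20 mm, hooks the teeth.
- jack_hinge (a point): centre of the arm's hinge pin, 80 mm above the table; fixed; the pin runs along the jack's y axis
- pawl_tab (a point): middle of the top of the pawl's red thumb tab (36 mm along x, 32 across, 8 thick), 128 mm from the hinge on the side away from the arm, 66 mm above the table when hooked. Moves with the pawl on a 101 mm radius about its pivot: pressed down it sinks 15 mm to the snap-over point, 35 mm in all, drifting up to 11 mm away from the hinge. Nothing stands above it.
- jack_pawl (a joint): pawl angle, rad: 0 = hooked in the teeth, 0.38 = fully free. An over-centre spring drives it to either end: press the tab (about 6 N at first, easing off) past 0.18 and it flips to 0.38 and stays there when let go. It starts at 0.
- jack_pad (a point): middle of the top of the ribbed black pad (50 mm along the arm, 46 across) near the arm's free end: 170 mm along the arm from the hinge and 16.5 mm above the arm's centre line, which passes through the hinge. Fixed to the arm: x outward along it, z out of the pad. Swings about the hinge in the jack's x-z plane, down to 97 mm above the table.
- jack_arm (a joint): arm angle above level, rad: 0 = lying on the rubber rest (hard stop), starts between 0.30 and 0.62, at most 0.95. The hinge is stiff, so the arm stays where it is left; with the pawl free about 3 to 6 N straight down on the pad moves it. With the pawl hooked it goes down at most one tooth (0.22), then the teeth hold it.
- bearing: loose ball bearing lying flat, 62 mm across, 16 mm high; origin at the centre of its underside; bystander, leave it where it is
- spark_plug: loose spark plug lying on the table, 74 mm long, 24 mm high; origin at the centre of its underside; bystander, leave it where it is
- spring_a: loose valve spring standing up, 31 mm across, 42 mm high; origin at the centre of its underside; bystander, leave it where it is
- piston: loose piston, crown up, 67 mm across, 57 mm high; origin at the centre of its underside; bystander, leave it where it is
- sprocket: loose chain sprocket lying flat, 79 mm across, 6 mm high; origin at the centre of its underside; bystander, leave it where it is
- spring_b: second loose valve spring, the same size; origin at the centre of its underside; bystander, leave it where it is

How it is judged:
On the way, in this order (a step that is already met when the one before it is completed fails the run):
1. the pawl is pressed free while the arm is still up (value of joint jack_pawl above 0.3 rad and value of joint jack_arm above 0.12 rad), for 0.2 s.
2. the arm is pushed down by the fingers onto its rest with the pawl still free (value of joint jack_arm below 0.06 rad and value of joint jack_pawl above 0.3 rad and contact force between the fingers and jack_arm above 0.5 N), for 0.05 s.
At the end, for the whole second after the job is handed in: the arm lies on its rest (within 0.06 rad, about 10 mm at the pad), the pawl is still free (above 0.3 rad), and each loose part is within 20 mm of where it stood (value of joint jack_arm below 0.06 rad and value of joint jack_pawl above 0.3 rad and distance of each of bearing, spark_plug, spring_a, piston, sprocket, spring_b from where it was at the start of the episode below 0.02 m); the robot touches nothing.
It fails at once if the jack's arm is lifted, its pad by more than 30 mm (value of joint jack_arm above 0.46 rad and distance of jack_pad from where it was at the start of the episode above 0.03 m).
It fails at once if the jack is pushed with the robot's arm or the gripper's body instead of the fingers (contact force between the arm and jack above 5 N).
It fails at once if a loose part is moved by more than 20 mm or lifted (distance of any of bearing, spark_plug, spring_a, piston, sprocket, spring_b from where it was at the start of the episode above 0.02 m).
It also fails if it takes over 38 s, if anything falls off the work surface, if the arm or the gripper's body presses on something with over 40 N, if the wrist force passes 120 N, or if a joint passes its speed limit or range.

## Robot

A 6-joint arm with a two-finger parallel gripper is mounted at the origin on a cart in front of the work surface, level with it; the furniture and walls round the work are solid. World frame = base frame: x ahead of the robot, y to its left, z up, the work surface at z = 0. Lengths are in m, angles in rad, forces in N, time in s.
With the tool pointing down it reaches from about 0.275 to 0.75 m from the base axis. Payload 10.2 kg.
Tool frame: the origin (TCP) lies on the centre line of the jaws, within the pads' length; the fingertips stand 17 mm ahead of it and the grasp point (between the pads) lies 2 mm behind it; x points along the fingers, y is the direction in which the jaws open and shut, and the axes are right-handed (so a half turn about x gives the same grasp; the last joint's range is limited). The gripper opens to 88 mm and grips with 3 to 60 N. Pads are 18 mm wide; open, the fingers measure 123 mm over their backs; the gripper's body (75 mm by 187 mm) begins 45 mm behind the grasp point.
Start: joints at [-1.532, 0.313, 1.498, -0, 1.331, -0.223], TCP at [0.136, -0.507, 0.218] pointing down, gripper open.
Joint ranges: [-2.94, 2.94], [-0.97, 2.17], [0.19, 2.56], [-1.23, 4.37], [0.02, 3.11], [-2.88, 2.88]. Speed limits (rad/s): [2.39, 2.39, 3.01, 3.14, 3.14, 3.14].

## Interface

Orientations are given as a 3x3 rotation matrix whose columns are the frame's x, y, z axes.
In Python, from station import robot gives the robot as it stands.
- The arm moves only by the shell command python3 -m creep 'ROWS' [FORCE]. ROWS is JSON, a list of rows, each an object with "turn": the turn, a rotation vector about the tool's x, y, z in rad, a list of three; "xyz": the shift along the tool's x, y, z in mm, a list of three; "fingers": the gripper command: -1 is fully open, 1 is shut, values between are in proportion. In form: [{"turn": [wx, wy, wz], "xyz": [x, y, z], "fingers": fingers}, ...]. A call has 1 to 10 rows; each row is the pose to reach, as a shift and turn from the pose commanded when the call began, along the tool's axes at that moment; what a row does not reach only later rows make up. A row lasts 1/10 s, in which the tool goes at most 50 mm and 8.59 degrees, less where a joint would pass 70% of its speed; a pose out of reach is approached as far as the arm can. A call with a gripper value outside its range is refused whole. The fingers move at their own pace and stop on an object; FORCE is the grip in N (left out, the last holds). Time passes only in rows, so rows that repeat a pose let the fingers close. It gives the time, the measured TCP pose, the force and the opening at its end, in the units of the state.
- robot.read_state(): the state, without advancing time (a new reading comes with each control period).
- robot.read_camera(name): name is "scene" or "top"; returns a dict with "image" (420x560x3 uint8, red, green, blue), "z_map" (420x560 float32, m along the optical axis (not along the pixel's ray), 0 where there is no reading), "fx", "fy", "cx", "cy" (pixels), "R" (3x3) and "t" (3): a world point X has camera coordinates R X + t. Camera axes: x right, y down, z forward; pixel columns grow to the right and rows downward; lengths in m; the calibration is good to about 2 mm. A picture is of the moment at which its call begins.
- robot.job_done(): hands the job in, once; it reports no verdict.
The state is a dict: "t": time; "joint_pos": joint angles; "qd": joint speeds; "tau": joint torques, N m; "tool_pos": TCP position; "eef_rot": TCP orientation; "force": force on the tool from outside, world axes, zero at the start; "wrist_torque": the same for the moment, N m; "grip_width": finger opening in m.
Only numpy, scipy, OpenCV 4.12 (cv2) and the standard library are available. Lean on these libraries where they do the work, as an engineer would, in place of code of your own. Each camera call takes 0.05 s, during which the arm holds its last target.

## Working session

There is one attempt and no reset: what is moved stays moved. The work goes in short steps, Python scripts to look and compute and a shell command to move; the robot and the scene stay as the last step left them, time stands still between calls to the robot, and variables do not carry over. Pictures are saved under pics/ and viewed, and the job is handed in when it is done.

```bash
mkdir -p pics; ls; cat > h.py <<'E'
import numpy as np, cv2
from station import robot
def grab(n,tag):
    c=robot.read_camera(n); cv2.imwrite(f'pics/{n}_{tag}.png',c['image'][:,:,::-1]); np.savez(f'{n}_{tag}.npz',**c); return c
def pts(c):
    z=c['z_map'];v,u=np.mgrid[:z.shape[0],:z.shape[1]]
    P=np.stack([(u-c['cx'])/c['fx']*z,(v-c['cy'])/c['fy']*z,z],-1)
    return (P-c['t'])@c['R']
E
python3 - <<'E'
from h import *
s=robot.read_state()
for k in s: print(k,np.round(s[k],3).tolist())
for n in('scene','top'):
    c=grab(n,'0'); print(n,c['fx'],c['cx'],c['cy'],np.round(c['R'],3).tolist(),np.round(c['t'],3))
E
```

```text
pics
t 0.0
joint_pos [-1.532, 0.313, 1.498, 0.0, 1.331, -0.223]
qd [-0.0, 0.002, 0.001, -0.001, 0.001, 0.001]
tau [-0.002, -40.221, -25.227, 0.069, 0.035, -0.0]
tool_pos [0.136, -0.507, 0.218]
eef_rot [[-0.0, 0.259, -0.966], [0.001, -0.966, -0.259], [-1.0, -0.001, -0.0]]
force [-0.339, -0.773, 0.549]
wrist_torque [0.014, -0.016, -0.047]
grip_width 0.088
scene 490.95609407893653 275.92026688264207 212.16777602230556 [[-0.557, -0.83, 0.002], [-0.598, 0.399, -0.695], [0.577, -0.388, -0.719]] [0.498 0.261 0.703]
top 490.8174985709285 284.7579041831497 197.46455224071147 [[0.02, -1.0, 0.002], [-0.987, -0.02, -0.162], [0.162, 0.002, -0.987]] [0.232 0.525 1.004]
```

View pics/scene_0.png

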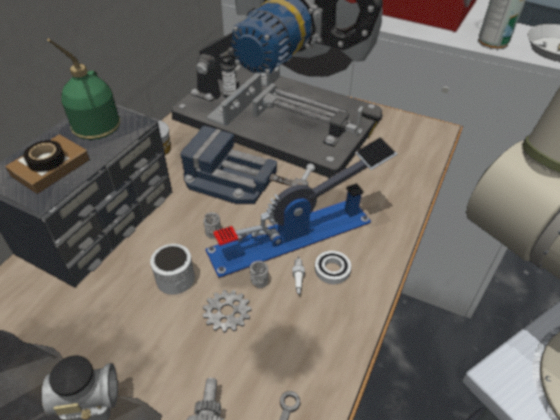

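View pics/top_0.png

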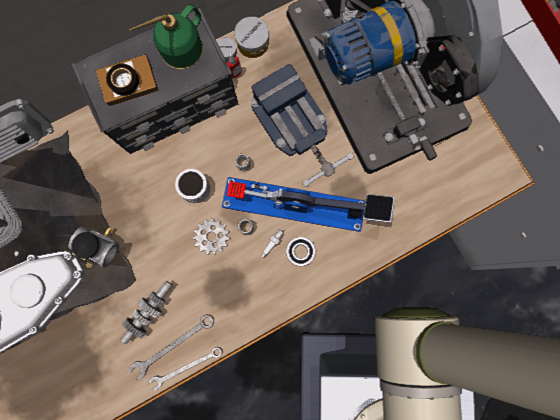

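The scene view shows the red tab at about (228,236), the raised pad at (376,152), and the blue base between them. In the top view the tab is at (236,189) and the pad at (379,208). The springs, piston and sprocket are near the tab end. Next I'll measure.

```bash
cat > m.py <<'E'
from h import *
import sys
def ray(c,u,v):
    d=np.array([(u-c['cx'])/c['fx'],(v-c['cy'])/c['fy'],1]); return -c['R'].T@c['t'], c['R'].T@d
def tri(a,b):
    (o1,d1),(o2,d2)=a,b
    A=np.stack([d1,-d2],1); s=np.linalg.lstsq(A,o2-o1,rcond=None)[0]
    p,q=o1+s[0]*d1,o2+s[1]*d2; return (p+q)/2,np.linalg.norm(p-q)
boxes={'scene':{'red':(205,250,220,255),'pad':(350,400,130,175),'blue':(195,380,180,280)},
       'top':{'red':(220,255,175,210),'pad':(360,400,185,228),'blue':(210,375,170,240)}}
def run(tag):
    r={}
    for n in('scene','top'):
        c=dict(np.load(f'{n}_{tag}.npz')); P=pts(c)
        hsv=cv2.cvtColor(c['image'],cv2.COLOR_RGB2HSV); H,S,V=[hsv[...,i].astype(int) for i in range(3)]
        M={'red':((H<8)|(H>172))&(S>150)&(V>90),'pad':(V<60),'blue':(H>100)&(H<125)&(S>150)&(V>50)}
        for k,m in M.items():
            x0,x1,y0,y1=boxes[n][k]; b=np.zeros(m.shape,bool); b[y0:y1,x0:x1]=1; m=(m&b).astype(np.uint8)
            num,l,st,ce=cv2.connectedComponentsWithStats(m); i=1+st[1:,4].argmax(); m=l==i
            Q=P[m&(c['z_map']>0)]
            print(n,k,'px',ce[i].round(1),st[i].tolist(),'med',np.median(Q,0).round(4),'z pct',np.percentile(Q[:,2],[5,50,95]).round(3))
            rc=cv2.minAreaRect(np.argwhere(m)[:,::-1].astype(np.float32))
            r[n,k]=(c,rc[0],ce[i],Q,m)
            if k=='blue':
                q=Q[Q[:,2]<.02]; rr=cv2.minAreaRect((q[:,:2]*1000).astype(np.float32)); print('  plate rect',rr, cv2.boxPoints(rr).round(0).tolist(),'z',np.median(q[:,2]).round(4))
    for k in('red','pad'):
        print(k,'tri centroid',tri(ray(r['scene',k][0],*r['scene',k][2]),ray(r['top',k][0],*r['top',k][2])))
    return r
if __name__=='__main__': run(sys.argv[1])
E
python3 m.py 0
```

```text
scene red px [225.2 235.2] [214, 227, 24, 18, 279] med [0.5285 0.3482 0.0647] z pct [0.062 0.065 0.067]
scene pad px [372.1 150.1] [350, 130, 43, 36, 628] med [0.4892 0.063  0.1468] z pct [0.016 0.147 0.155]
scene blue px [289.7 234.3] [209, 195, 157, 81, 4171] med [0.4989 0.2318 0.007 ] z pct [0.005 0.007 0.077]
  plate rect ((511.6058044433594, 226.69712829589844), (303.5954284667969, 69.34016418457031), 81.0776138305664) [[454.0, 82.0], [522.0, 71.0], [569.0, 371.0], [501.0, 382.0]] z 0.0066
top red px [236.  189.5] [227, 181, 19, 18, 243] med [0.5309 0.3442 0.0669] z pct [0.064 0.067 0.07 ]
top pad px [378.2 207.1] [364, 195, 29, 25, 588] med [0.4875 0.0644 0.1518] z pct [0.144 0.152 0.158]
top blue px [295.  211.2] [222, 182, 142, 49, 2081] med [0.4957 0.2127 0.0087] z pct [0.005 0.009 0.037]
  plate rect ((506.49688720703125, 223.94027709960938), (307.7343444824219, 56.44941711425781), 81.10778045654297) [[455.0, 76.0], [511.0, 68.0], [558.0, 372.0], [502.0, 380.0]] z 0.0085
red tri centroid (array([0.5326567 , 0.34559949, 0.05950379]), np.float64(0.001085196976473005))
pad tri centroid (array([0.49062541, 0.06519509, 0.14577987]), np.float64(0.006332162910754476))
```

Tab is at about (0.530, 0.346, 0.066) and the pad at about (0.488, 0.064, 0.15). Their spacing and direction fit the plate, with a jack x axis of about (-0.15, -0.99) and an arm angle of about 0.32. I'll measure the obstacle heights near the tab, then start moving.

```bash
cat > go.py <<'E'
import sys
from h import *
# go.py X Y Z(tcp) : shift in tool mm and turn to have jaws along jack y, tool down
s=robot.read_state(); R=np.array(s['eef_rot']); p=np.array(s['tool_pos'])
jx=np.array([-.15,-.989,0]);jx/=np.linalg.norm(jx); jy=np.cross([0,0,1],jx)
G=np.stack([[0,0,-1],jy,np.cross([0,0,-1],jy)],1)
t=np.array(list(map(float,sys.argv[1:4])))
print('t',round(s['t'],2),'pos',p.round(4),'F',np.round(s['force'],1),'shift mm',((t-p)@R*1000).round(1),'turn',cv2.Rodrigues(R.T@G)[0].ravel().round(3))
E
python3 - <<'E'
from h import *
c=dict(np.load('scene_0.npz'));d=dict(np.load('top_0.npz'))
for n,k in(('scene',c),('top',d)):
    P=pts(k);P=P[k['z_map']>0]
    jx=np.array([-.15,-.989]);jy=np.array([.989,-.15])
    for nm,ctr in(('tab',(.531,.351)),('pad',(.487,.058))):
        q=P[:,:2]-ctr; m=(abs(q@jx)<.06)&(abs(q@jy)<.13)
        for a in np.arange(-.13,.13,.026):
            mm=m&(q@jy>=a)&(q@jy<a+.026); print(n,nm,round(a,3),P[mm,2].max().round(3) if mm.any() else None)
E
python3 go.py .531 .351 .24
```

```text
scene tab -0.13 0.008
scene tab -0.104 0.041
scene tab -0.078 0.042
scene tab -0.052 0.014
scene tab -0.026 0.068
scene tab -0.0 0.068
scene tab 0.026 0.014
scene tab 0.052 0.04
scene tab 0.078 0.042
scene tab 0.104 0.01
scene pad -0.13 0.002
scene pad -0.104 0.002
scene pad -0.078 0.004
scene pad -0.052 0.15
scene pad -0.026 0.157
scene pad -0.0 0.157
scene pad 0.026 0.132
scene pad 0.052 0.001
scene pad 0.078 0.033
scene pad 0.104 0.041
top tab -0.13 0.012
top tab -0.104 0.037
top tab -0.078 0.045
top tab -0.052 0.016
top tab -0.026 0.071
top tab -0.0 0.071
top tab 0.026 0.027
top tab 0.052 0.045
top tab 0.078 0.045
top tab 0.104 0.007
top pad -0.13 0.007
top pad -0.104 0.006
top pad -0.078 0.008
top pad -0.052 0.017
top pad -0.026 0.161
top pad -0.0 0.161
top pad 0.026 0.015
top pad 0.052 0.007
top pad 0.078 0.038
top pad 0.104 0.045
t 0.1 pos [ 0.1359 -0.5069  0.2177] F [-0.1  0.1 -0.7] shift mm [ -21.3 -726.4 -603.7] turn [-1.158e+00 -1.000e-03  1.000e-03]
```

```bash
python3 -m creep '[{"turn":[-0.1,0,0],"xyz":[-10,-36,-30],"fingers":1},{"turn":[-0.2,0,0],"xyz":[-20,-72,-60],"fingers":1},{"turn":[-0.3,0,0],"xyz":[-20,-108,-90],"fingers":1},{"turn":[-0.4,0,0],"xyz":[-20,-144,-120],"fingers":1},{"turn":[-0.5,0,0],"xyz":[-20,-180,-150],"fingers":1},{"turn":[-0.6,0,0],"xyz":[-20,-216,-180],"fingers":1},{"turn":[-0.7,0,0],"xyz":[-20,-252,-210],"fingers":1},{"turn":[-0.8,0,0],"xyz":[-20,-288,-240],"fingers":1},{"turn":[-0.8,0,0],"xyz":[-20,-324,-270],"fingers":1},{"turn":[-0.8,0,0],"xyz":[-20,-360,-300],"fingers":1}]' 10; python3 go.py .531 .351 .24
```

```text
t: 1.1
tool_pos: [0.3327, -0.0798, 0.2383]
eef_rot: [[0.0, 0.873, -0.488], [-0.0, -0.488, -0.873], [-1.0, 0.0, 0.0]]
force: [0.9, -0.6, 0.3]
grip_width: 0.0103
t 1.1 pos [ 0.3327 -0.0798  0.2383] F [ 0.9 -0.6  0.3] shift mm [  -1.7  -36.9 -472.9] turn [-0.359  0.    -0.   ]
```

```bash
python3 -m creep '[{"turn":[-0.1,0,0],"xyz":[0,-5,-47],"fingers":1},{"turn":[-0.2,0,0],"xyz":[0,-8,-94],"fingers":1},{"turn":[-0.3,0,0],"xyz":[0,-12,-141],"fingers":1},{"turn":[-0.36,0,0],"xyz":[0,-16,-188],"fingers":1},{"turn":[-0.36,0,0],"xyz":[0,-20,-235],"fingers":1},{"turn":[-0.36,0,0],"xyz":[0,-24,-282],"fingers":1},{"turn":[-0.36,0,0],"xyz":[0,-28,-329],"fingers":1},{"turn":[-0.36,0,0],"xyz":[0,-32,-376],"fingers":1},{"turn":[-0.36,0,0],"xyz":[0,-35,-423],"fingers":1},{"turn":[-0.36,0,0],"xyz":[0,-37,-470],"fingers":1}]'; python3 go.py .531 .351 .10
```

```text
t: 2.1
tool_pos: [0.5294, 0.3487, 0.2378]
eef_rot: [[-0.001, 0.989, -0.148], [-0.0, -0.148, -0.989], [-1.0, -0.001, 0.0]]
force: [0.8, -0.6, 0.8]
grip_width: 0.0007
t 2.1 pos [0.5294 0.3487 0.2378] F [ 0.8 -0.6  0.8] shift mm [137.8   1.3  -2.6] turn [0.002 0.    0.001]
```

Lower to 12 mm above the tab (TCP at 0.095), then look.

```bash
python3 -m creep '[{"turn":[0,0,0],"xyz":[40,1,-2],"fingers":1},{"turn":[0,0,0],"xyz":[80,1,-2],"fingers":1},{"turn":[0,0,0],"xyz":[115,1,-2],"fingers":1},{"turn":[0,0,0],"xyz":[135,1,-2],"fingers":1},{"turn":[0,0,0],"xyz":[143,1,-2],"fingers":1},{"turn":[0,0,0],"xyz":[143,1,-2],"fingers":1}]'; python3 go.py .531 .351 .048
python3 - <<'E'
from h import *
a=grab('scene','1')['image'];b=grab('top','1')['image']
cr=lambda i,u,v:cv2.resize(i[v-60:v+60,u-65:u+65],None,fx=3,fy=3,interpolation=cv2.INTER_CUBIC)
cv2.imwrite('pics/c1.png',np.hstack([cr(a,228,236),cr(b,236,189)])[:,:,::-1])
E
```

```text
t: 2.7
tool_pos: [0.5302, 0.3484, 0.0945]
eef_rot: [[-0.001, 0.989, -0.148], [-0.001, -0.148, -0.989], [-1.0, -0.001, 0.001]]
force: [-0.1, 0.2, -0.4]
grip_width: 0.0008
t 2.7 pos [0.5302 0.3484 0.0945] F [-0.1  0.2 -0.4] shift mm [46.5  0.5 -2.7] turn [0.001 0.001 0.001]
```

View pics/c1.png

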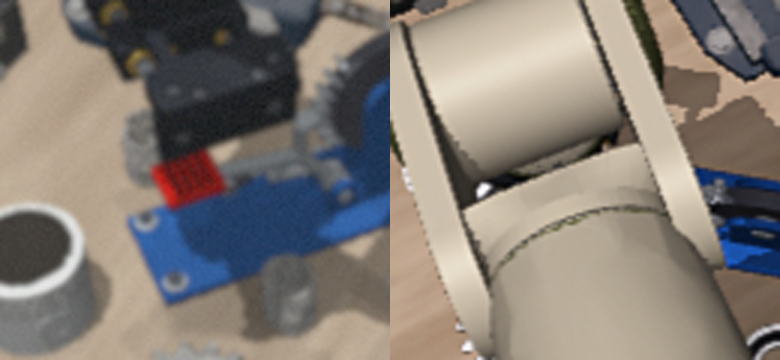

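The scene crop shows the whole red tab clear, with the near end of the black gripper body in front of the fingers. The fingertips are hidden, so I'll check by projection.

```bash
python3 - <<'E'
from h import *
c=dict(np.load('scene_1.npz'))
def pr(X):
    q=c['R']@np.array(X)+c['t'];return np.array([q[0]/q[2]*c['fx']+c['cx'],q[1]/q[2]*c['fy']+c['cy']])
crop=lambda p:((p-[163,176])*3).round()
jx=np.array([-.15,-.989,0]);jy=np.array([.989,-.15,0]);p=np.array([.5302,.3484,.0945])
for n,X in dict(tip=p-[0,0,.017],tipnear=p-[0,0,.017]-jy*.018,tab=[.53,.346,.066],b1=p+[0,0,.047]-jy*.0935+jx*.0375,b2=p+[0,0,.047]-jy*.0935-jx*.0375).items(): print(n,crop(pr(X)))
P=pts(c);
for u,v in((170,140),(230,120),(280,110),(190,180)): 
    print(u,v,P[176+v//3,163+u//3].round(3))
E
```

```text
tip [183. 161.]
tipnear [195. 183.]
tab [188. 173.]
b1 [313. 178.]
b2 [170. 228.]
170 140 [0.449 0.392 0.196]
230 120 [0.446 0.363 0.192]
280 110 [0.441 0.338 0.19 ]
190 180 [0.526 0.348 0.065]
```

```bash
python3 - <<'E'
from h import *
c=dict(np.load('scene_1.npz'));P=pts(c)
i=c['image'][195:260,190:280]
cv2.imwrite('pics/c2.png',cv2.convertScaleAbs(cv2.resize(i,None,fx=8,fy=8,interpolation=cv2.INTER_NEAREST),alpha=1.6,beta=20)[:,:,::-1])
for v in range(214,244,3): print(v,[tuple((P[v,u]*1000).round().astype(int).tolist()) for u in range(212,242,5)])
E
```

```text
214 [(611, 331, 36), (445, 396, 217), (442, 390, 216), (441, 383, 212), (441, 376, 208), (439, 369, 207)]
217 [(613, 331, 26), (444, 397, 212), (444, 389, 208), (442, 383, 206), (441, 376, 202), (445, 366, 194)]
220 [(612, 332, 19), (444, 397, 207), (442, 391, 204), (448, 381, 193), (448, 373, 189), (446, 366, 186)]
223 [(609, 335, 15), (450, 395, 194), (450, 388, 190), (448, 381, 188), (447, 374, 184), (446, 366, 180)]
226 [(616, 332, -1), (450, 395, 188), (448, 389, 186), (449, 381, 181), (595, 301, -1), (590, 293, -2)]
229 [(28, 582, 686), (450, 396, 183), (450, 389, 178), (539, 338, 65), (534, 332, 66), (582, 297, 0)]
232 [(587, 346, 18), (541, 356, 66), (538, 349, 65), (534, 341, 64), (529, 335, 64), (526, 327, 63)]
235 [(587, 347, 10), (538, 359, 64), (532, 352, 65), (527, 346, 66), (521, 339, 67), (525, 328, 56)]
238 [(588, 347, 1), (530, 363, 66), (527, 355, 64), (521, 349, 66), (517, 341, 64), (514, 334, 63)]
241 [(583, 350, -2), (527, 365, 62), (523, 358, 62), (515, 352, 65), (514, 344, 62), (545, 318, 15)]
```

View pics/c2.png

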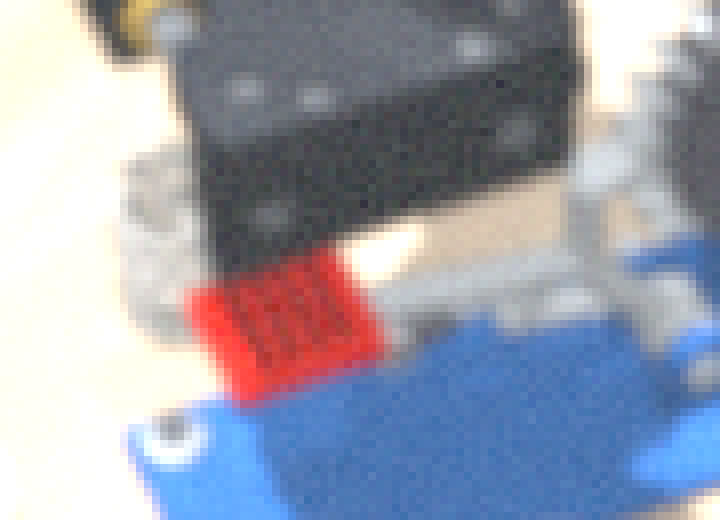

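Only the fingertip could be visible below the body. The sight-line geometry agrees with the pose, so I'll press down in small steps and watch the force.

```bash
python3 -m creep '[{"turn":[0,0,0],"xyz":[6,0,-2],"fingers":1},{"turn":[0,0,0],"xyz":[10,0,-2],"fingers":1},{"turn":[0,0,0],"xyz":[13,0,-2],"fingers":1},{"turn":[0,0,0],"xyz":[16,0,-2],"fingers":1},{"turn":[0,0,0],"xyz":[18,0,-2],"fingers":1}]'; python3 go.py .531 .351 .048
```

```text
t: 3.3
tool_pos: [0.5307, 0.3505, 0.077]
eef_rot: [[-0.0, 0.989, -0.149], [-0.0, -0.149, -0.989], [-1.0, -0.0, 0.0]]
force: [0.1, 0.7, 0.1]
grip_width: 0.0005
t 3.3 pos [0.5307 0.3505 0.077 ] F [0.1 0.7 0.1] shift mm [29.   0.2 -0.5] turn [0.001 0.    0.   ]
```

```bash
python3 - <<'E'
from h import *
c=grab('scene','2');P=pts(c)
i=c['image'][195:260,190:280]
cv2.imwrite('pics/c3.png',cv2.convertScaleAbs(cv2.resize(i,None,fx=8,fy=8,interpolation=cv2.INTER_NEAREST),alpha=1.6,beta=20)[:,:,::-1])
for v in range(226,250,3): print(v,[tuple((P[v,u]*1000).round().astype(int).tolist()) for u in range(212,242,5)])
E
python3 go.py .531 .351 .048
```

```text
226 [(616, 332, -1), (444, 398, 196), (443, 391, 192), (443, 384, 187), (441, 377, 185), (446, 367, 175)]
229 [(588, 345, 24), (444, 399, 190), (445, 391, 184), (449, 382, 175), (448, 374, 171), (446, 368, 169)]
232 [(589, 345, 15), (451, 396, 175), (449, 390, 173), (447, 383, 170), (449, 374, 164), (447, 367, 162)]
235 [(588, 347, 9), (451, 397, 170), (448, 391, 169), (448, 383, 163), (521, 339, 67), (524, 328, 57)]
238 [(590, 347, -2), (451, 397, 163), (526, 356, 65), (521, 349, 65), (516, 342, 66), (513, 334, 64)]
241 [(584, 350, -3), (525, 366, 65), (521, 359, 65), (516, 352, 64), (515, 343, 60), (543, 319, 17)]
244 [(576, 354, 0), (567, 348, 5), (517, 361, 61), (555, 334, 7), (551, 326, 6), (546, 319, 6)]
247 [(560, 362, 12), (560, 352, 6), (554, 345, 7), (549, 337, 7), (543, 330, 8), (538, 323, 8)]
t 3.35 pos [0.5306 0.3504 0.0767] F [ 0.6  0.3 -0.7] shift mm [28.7  0.3 -0.6] turn [0.001 0.    0.001]
```

View pics/c3.png

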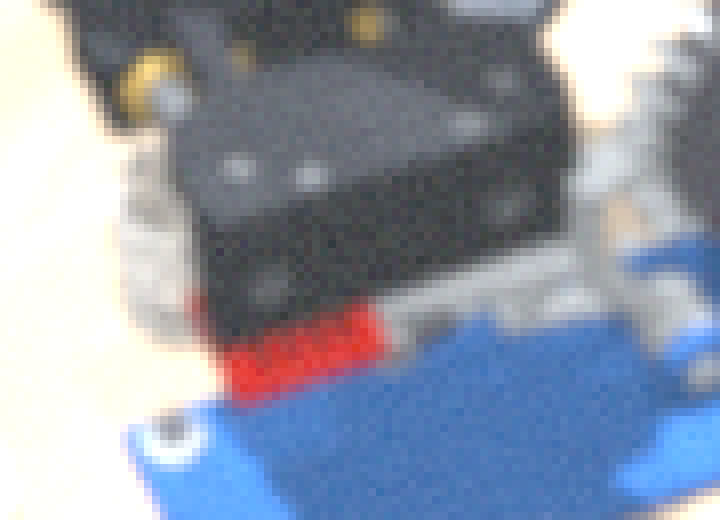

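The tab hasn't moved and there's no force yet, so the tips are a little shorter than assumed. I'll continue in small steps.

```bash
python3 -m creep '[{"turn":[0,0,0],"xyz":[2,0,0],"fingers":1},{"turn":[0,0,0],"xyz":[4,0,0],"fingers":1},{"turn":[0,0,0],"xyz":[4,0,0],"fingers":1}]'; python3 -m creep '[{"turn":[0,0,0],"xyz":[2,0,0],"fingers":1},{"turn":[0,0,0],"xyz":[4,0,0],"fingers":1},{"turn":[0,0,0],"xyz":[4,0,0],"fingers":1}]';
```

```text
t: 3.65
tool_pos: [0.5306, 0.3505, 0.0729]
eef_rot: [[-0.0, 0.989, -0.148], [-0.0, -0.148, -0.989], [-1.0, -0.0, 0.0]]
force: [-0.2, 0.3, 0.2]
grip_width: 0.0009
t: 3.95
tool_pos: [0.5306, 0.3505, 0.0689]
eef_rot: [[-0.0, 0.989, -0.148], [-0.0, -0.148, -0.989], [-1.0, -0.0, 0.0]]
force: [-0.5, 1.4, 0.5]
grip_width: 0.0001
```

```bash
python3 - <<'E'
from h import *
c=grab('scene','3');P=pts(c)
i=c['image'][150:260,170:300]
cv2.imwrite('pics/c4.png',cv2.convertScaleAbs(cv2.resize(i,None,fx=5,fy=5,interpolation=cv2.INTER_NEAREST),alpha=1.6,beta=20)[:,:,::-1])
for v in range(232,250,3): print(v,[tuple((P[v,u]*1000).round().astype(int).tolist()) for u in range(212,242,5)])
d=grab('top','3')
s=robot.read_state();print(s['tool_pos'],s['force'],s['wrist_torque'],np.round(s['joint_pos'],3))
E
```

```text
232 [(589, 346, 16), (445, 399, 182), (444, 392, 179), (449, 382, 168), (449, 374, 164), (446, 368, 162)]
235 [(588, 347, 9), (445, 399, 177), (450, 390, 166), (449, 383, 163), (447, 375, 159), (446, 368, 156)]
238 [(589, 347, -1), (449, 398, 166), (449, 391, 161), (449, 383, 157), (448, 376, 152), (513, 334, 64)]
241 [(584, 350, -2), (451, 398, 157), (450, 391, 154), (517, 352, 64), (514, 344, 61), (544, 319, 16)]
244 [(576, 354, 0), (567, 348, 5), (516, 361, 63), (555, 334, 7), (549, 327, 9), (544, 319, 8)]
247 [(559, 362, 13), (559, 353, 7), (554, 345, 7), (549, 337, 7), (543, 331, 9), (539, 322, 7)]
[0.53076653 0.3505058  0.06920404] [ 0.07146969  0.06325097 -0.56325174] [-0.06216212 -0.08846326  0.01027693] [0.4   0.693 1.308 0.    1.14  0.549]
```

View pics/c4.png

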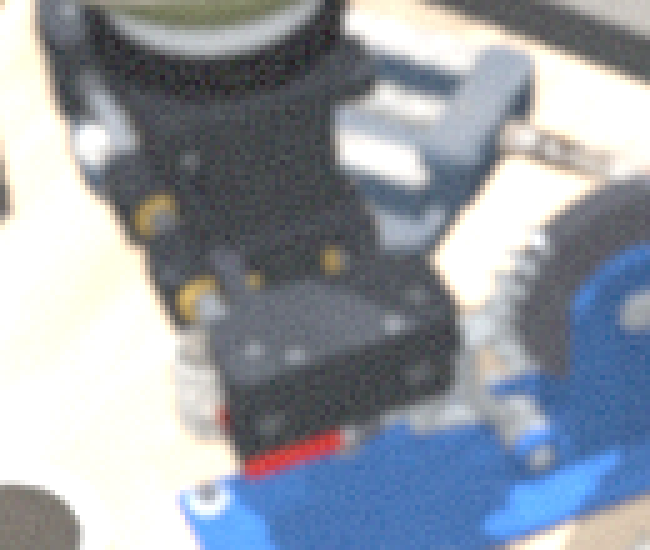

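View pics/top_3.png

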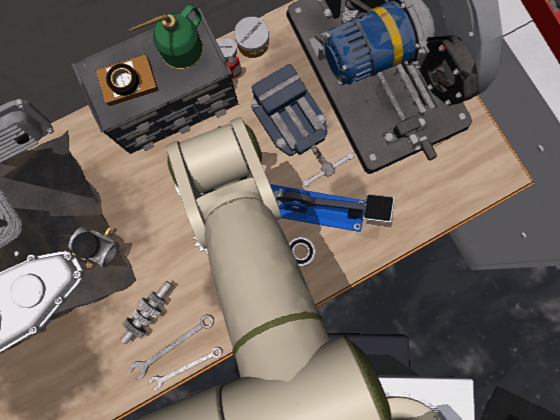

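The body hides the fingertips and the tab hasn't moved. I'll back up and turn the gripper so the camera can see the fingers and show where the tips really are.

```bash
python3 -m creep '[{"turn":[0,0,0],"xyz":[-25,0,0],"fingers":1},{"turn":[-0.1,0,0],"xyz":[-60,0,0],"fingers":1},{"turn":[-0.25,0,0],"xyz":[-80,0,0],"fingers":1},{"turn":[-0.4,0,0],"xyz":[-80,0,0],"fingers":1},{"turn":[-0.55,0,0],"xyz":[-80,0,0],"fingers":1},{"turn":[-0.7,0,0],"xyz":[-80,0,0],"fingers":1},{"turn":[-0.85,0,0],"xyz":[-80,0,0],"fingers":1},{"turn":[-1.0,0,0],"xyz":[-80,0,0],"fingers":1},{"turn":[-1.13,0,0],"xyz":[-80,0,0],"fingers":1},{"turn":[-1.13,0,0],"xyz":[-80,0,0],"fingers":1}]'
python3 - <<'E'
from h import *
c=grab('scene','4');P=pts(c)
i=c['image'][110:260,150:330]
cv2.imwrite('pics/c5.png',cv2.convertScaleAbs(cv2.resize(i,None,fx=4,fy=4,interpolation=cv2.INTER_NEAREST),alpha=1.6,beta=20)[:,:,::-1])
s=robot.read_state();p=np.array(s['tool_pos']);
def pr(X):
    q=c['R']@np.array(X)+c['t'];return ((np.array([q[0]/q[2]*c['fx']+c['cx'],q[1]/q[2]*c['fy']+c['cy']])-[150,110])*4).round()
print(p,'tcp',pr(p),'tip',pr(p-[0,0,.017]),'body',pr(p+[0,0,.047]))
E
```

```text
t: 5.05
tool_pos: [0.5308, 0.3505, 0.1493]
eef_rot: [[0.0, 0.555, 0.832], [0.0, 0.832, -0.555], [-1.0, 0.0, 0.0]]
force: [-0.7, 0.1, 0.5]
grip_width: 0.0006
[0.5307865  0.35050579 0.14930426] tcp [277. 357.] tip [280. 387.] body [267. 267.]
```

View pics/c5.png

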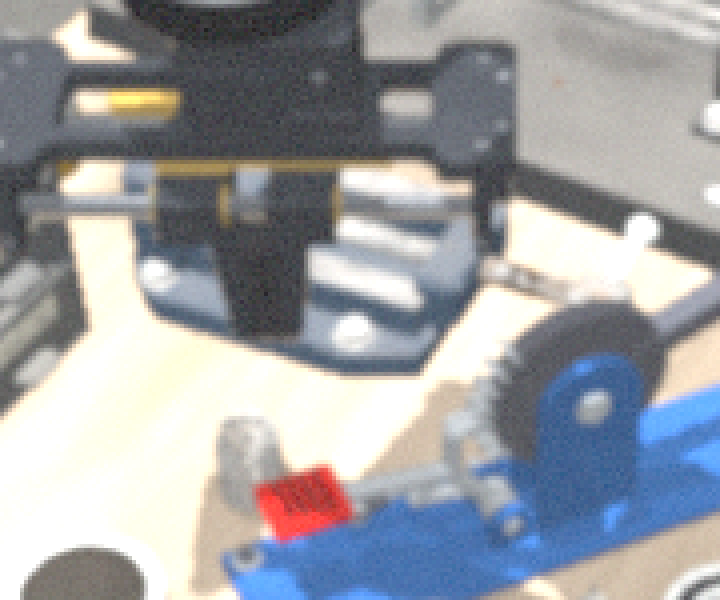

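The tool is visible now. The fingertips are at crop (268,340), but the reported pose projects them to (280,387). The reported pose and the camera disagree, so I'll measure the tip in 3D.

```bash
python3 - <<'E'
from h import *
c=dict(np.load('scene_4.npz'));P=pts(c)
for v in range(170,198,3): print(v,[tuple((P[v,u]*1000).round().astype(int).tolist()) for u in range(206,228,3)])
d=grab('top','4');Q=pts(d)
# top: check known things: table height, jaws' location
for n,k in(('scene',c),('top',d)):
    X=pts(k);m=(k['z_map']>0)&(abs(X[...,2])<.015);print(n,np.median(X[m][:,2]))
E
```

```text
170 [(527, 368, 220), (532, 361, 214), (530, 357, 213), (528, 353, 213), (497, 363, 240), (495, 359, 239), (492, 356, 240), (490, 353, 240)]
173 [(528, 368, 214), (526, 364, 213), (525, 360, 212), (522, 357, 213), (519, 353, 214), (516, 350, 214), (513, 347, 215), (689, 254, 40)]
176 [(528, 368, 208), (528, 364, 207), (524, 361, 208), (524, 356, 206), (520, 353, 207), (517, 350, 207), (515, 346, 207), (680, 260, 42)]
179 [(530, 368, 201), (527, 365, 202), (525, 361, 201), (532, 353, 192), (521, 353, 201), (516, 351, 203), (514, 347, 202), (674, 263, 40)]
182 [(528, 370, 197), (526, 366, 197), (527, 361, 193), (529, 355, 190), (521, 354, 195), (515, 352, 198), (514, 347, 197), (677, 262, 30)]
185 [(530, 370, 190), (526, 367, 191), (525, 362, 190), (523, 358, 189), (520, 355, 190), (518, 351, 190), (514, 348, 191), (677, 263, 22)]
188 [(531, 370, 183), (526, 367, 186), (526, 362, 183), (524, 358, 183), (522, 355, 182), (519, 351, 183), (514, 348, 185), (675, 264, 16)]
191 [(696, 301, 10), (528, 367, 178), (528, 362, 175), (524, 359, 177), (521, 356, 177), (516, 353, 180), (514, 349, 180), (666, 269, 17)]
194 [(696, 302, 2), (528, 368, 172), (527, 363, 171), (525, 359, 170), (521, 356, 172), (520, 352, 170), (515, 349, 172), (660, 273, 16)]
197 [(692, 305, -1), (690, 299, -2), (685, 294, -1), (677, 292, 4), (672, 288, 6), (667, 283, 7), (659, 280, 12), (657, 275, 11)]
scene -0.0012510951450215467
top 0.0009178497688408179
```

View pics/top_4.png

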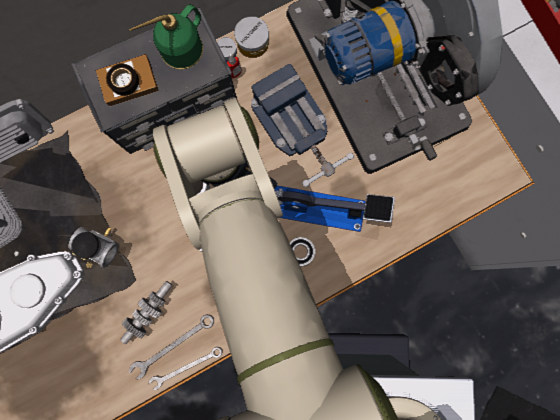

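The camera puts the closed fingertips at about (0.529, 0.352, 0.168). XY agrees with the report, but the tips are about 36 mm higher than the text's figures imply, so tip z ≈ tool z + 19 mm. The gripper-body heights seen earlier show the same offset. I'll trust the measurement, which puts contact at about tool z 0.047. Now turn back and approach.

```bash
python3 -m creep '[{"turn":[0.15,0,0],"xyz":[0,0,0],"fingers":1},{"turn":[0.3,0,0],"xyz":[0,0,0],"fingers":1},{"turn":[0.45,0,0],"xyz":[10,0,0],"fingers":1},{"turn":[0.6,0,0],"xyz":[20,0,0],"fingers":1},{"turn":[0.75,0,0],"xyz":[35,0,0],"fingers":1},{"turn":[0.9,0,0],"xyz":[50,0,0],"fingers":1},{"turn":[1.05,0,0],"xyz":[65,0,0],"fingers":1},{"turn":[1.13,0,0],"xyz":[80,0,0],"fingers":1},{"turn":[1.13,0,0],"xyz":[92,0,0],"fingers":1},{"turn":[1.13,0,0],"xyz":[92,0,0],"fingers":1}]'; python3 go.py .531 .351 .022
python3 -m creep '[{"turn":[0,0,0],"xyz":[4,0,0],"fingers":1},{"turn":[0,0,0],"xyz":[8,0,0],"fingers":1},{"turn":[0,0,0],"xyz":[11,0,0],"fingers":1},{"turn":[0,0,0],"xyz":[14,0,0],"fingers":1},{"turn":[0,0,0],"xyz":[16,0,0],"fingers":1},{"turn":[0,0,0],"xyz":[16,0,0],"fingers":1}]'
```

```text
t: 6.15
tool_pos: [0.5301, 0.3502, 0.0557]
eef_rot: [[-0.003, 0.989, -0.148], [-0.001, -0.148, -0.989], [-1.0, -0.002, 0.001]]
force: [-0.2, 0.9, -0.1]
grip_width: 0.0007
t 6.15 pos [0.5301 0.3502 0.0557] F [-0.2  0.9 -0.1] shift mm [33.6  0.9 -1. ] turn [0.002 0.001 0.002]
t: 6.75
tool_pos: [0.5314, 0.3518, 0.0435]
eef_rot: [[0.003, 0.989, -0.148], [0.003, -0.148, -0.989], [-1.0, 0.002, -0.003]]
force: [-5.2, 2.8, 12.8]
grip_width: 0.0005
```

```bash
python3 - <<'E'
from h import *
c=grab('scene','5')
i=c['image'][130:270,170:330]
cv2.imwrite('pics/c6.png',cv2.convertScaleAbs(cv2.resize(i,None,fx=4.5,fy=4,interpolation=cv2.INTER_NEAREST),alpha=1.6,beta=20)[:,:,::-1])
s=robot.read_state();print(s['tool_pos'],s['force'],s['wrist_torque'])
E
```

```text
[0.53138372 0.35175879 0.04354647] [-3.77811281  2.46231559 13.06856701] [ 0.36741384  0.58061407 -0.00468533]
```

View pics/c6.png

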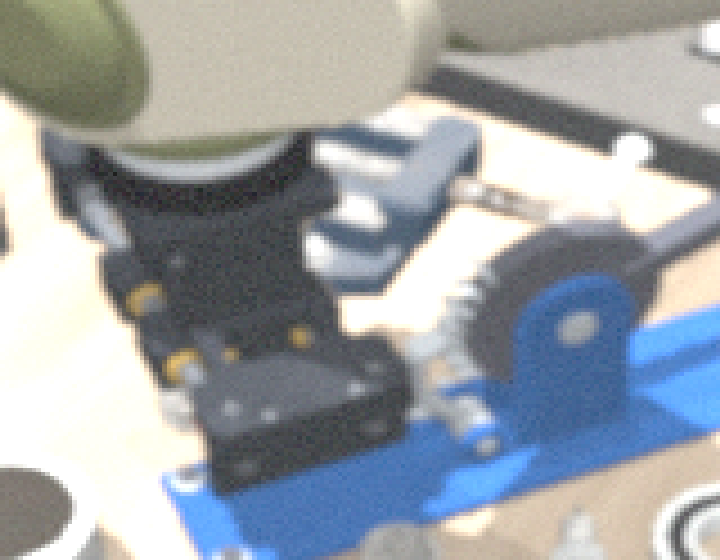

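There is firm contact at the expected height. The body shows clear of the wheel. I'll press further in small steps.

```bash
python3 -m creep '[{"turn":[0,0,0],"xyz":[2,0,-1],"fingers":1},{"turn":[0,0,0],"xyz":[4,0,-1],"fingers":1},{"turn":[0,0,0],"xyz":[4,0,-1],"fingers":1}]'; python3 go.py .531 .351 .022
```

```text
t: 7.1
tool_pos: [0.5313, 0.352, 0.0379]
eef_rot: [[0.002, 0.989, -0.148], [0.001, -0.148, -0.989], [-1.0, 0.001, -0.001]]
force: [0.8, 1.6, 0.6]
grip_width: 0.0007
t 7.1 pos [0.5313 0.352  0.0379] F [0.8 1.6 0.6] shift mm [15.9 -0.2  1.1] turn [ 0.002 -0.001 -0.001]
```

```bash
python3 -m creep '[{"turn":[0,0,0],"xyz":[3,0,0],"fingers":1},{"turn":[0,0,0],"xyz":[6,0,0],"fingers":1},{"turn":[0,0,0],"xyz":[6,0,0],"fingers":1}]'
python3 - <<'E'
from h import *
c=grab('scene','6')
i=c['image'][130:270,170:330]
cv2.imwrite('pics/c7.png',cv2.convertScaleAbs(cv2.resize(i,None,fx=4.5,fy=4,interpolation=cv2.INTER_NEAREST),alpha=1.6,beta=20)[:,:,::-1])
E
```

```text
t: 7.4
tool_pos: [0.5303, 0.3509, 0.0301]
eef_rot: [[-0.002, 0.989, -0.148], [-0.001, -0.148, -0.989], [-1.0, -0.002, 0.002]]
force: [0.1, 0.5, -0.1]
grip_width: 0.0006
```

View pics/c7.png

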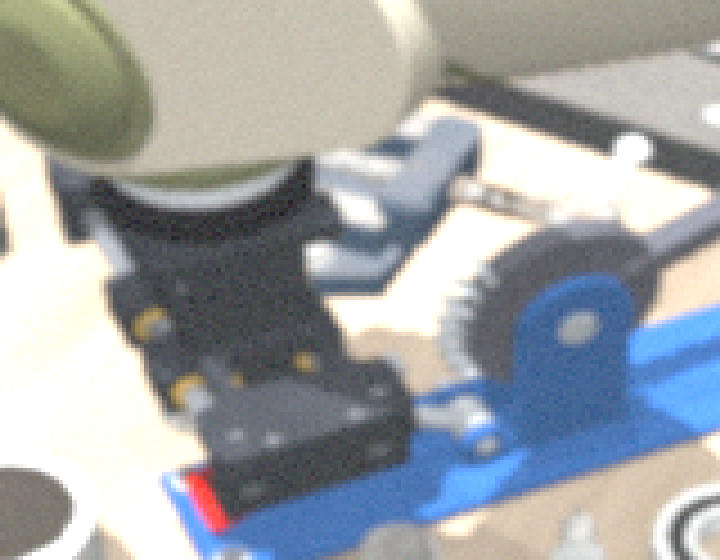

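The pawl has flipped: the tab sits low and further out, its hook is clear of the wheel, and the force is back to about 0. Next, raise up and move over the pad.

```bash
python3 -m creep '[{"turn":[0,0,0],"xyz":[-20,0,0],"fingers":1},{"turn":[0,0,0],"xyz":[-60,0,0],"fingers":1},{"turn":[0,0,0],"xyz":[-100,0,0],"fingers":1},{"turn":[0,0,0],"xyz":[-140,0,0],"fingers":1},{"turn":[0,0,0],"xyz":[-150,0,20],"fingers":1},{"turn":[0,0,0],"xyz":[-150,0,60],"fingers":1},{"turn":[0,0,0],"xyz":[-150,0,100],"fingers":1},{"turn":[0,0,0],"xyz":[-150,0,140],"fingers":1},{"turn":[0,0,0],"xyz":[-150,0,180],"fingers":1},{"turn":[0,0,0],"xyz":[-150,0,180],"fingers":1}]'; python3 go.py .486 .056 .15
python3 - <<'E'
from h import *
c=grab('scene','7');grab('top','7')
i=c['image'][110:270,190:400]
cv2.imwrite('pics/c8.png',cv2.convertScaleAbs(cv2.resize(i,None,fx=3.5,fy=3.5,interpolation=cv2.INTER_NEAREST),alpha=1.6,beta=20)[:,:,::-1])
E
```

```text
t: 8.45
tool_pos: [0.5037, 0.1699, 0.1812]
eef_rot: [[-0.001, 0.988, -0.152], [-0.001, -0.152, -0.988], [-1.0, -0.001, 0.001]]
force: [0.7, -0.6, 0.0]
grip_width: 0.0009
t 8.45 pos [0.5037 0.1699 0.1812] F [ 0.7 -0.6  0. ] shift mm [ 3.140e+01 -1.000e-01  1.153e+02] turn [-0.002  0.001  0.001]
```

View pics/c8.png

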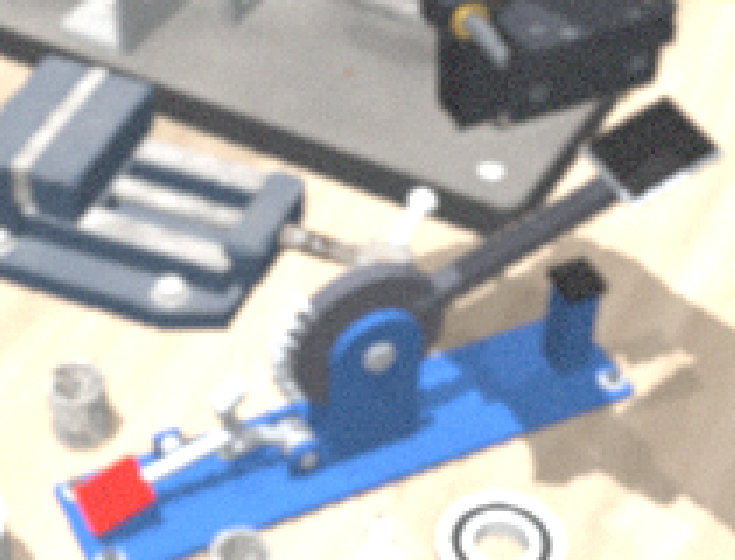

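The pawl lies down free of the teeth and stays there. The tab is at crop (117,495), and the arm is still up with its pad at (655,150). Now move over the pad.

```bash
python3 -m creep '[{"turn":[0,0,0],"xyz":[0,0,40],"fingers":1},{"turn":[0,0,0],"xyz":[0,0,80],"fingers":1},{"turn":[0,0,0],"xyz":[0,0,112],"fingers":1},{"turn":[0,0,0],"xyz":[12,0,115],"fingers":1},{"turn":[0,0,0],"xyz":[24,0,115],"fingers":1},{"turn":[0,0,0],"xyz":[32,0,115],"fingers":1},{"turn":[0,0,0],"xyz":[32,0,115],"fingers":1}]'; python3 go.py .486 .056 .076
```

```text
t: 9.25
tool_pos: [0.4865, 0.061, 0.1477]
eef_rot: [[-0.003, 0.989, -0.147], [0.0, -0.147, -0.989], [-1.0, -0.003, -0.0]]
force: [-0.1, 0.1, 1.1]
grip_width: 0.0002
t 9.25 pos [0.4865 0.061  0.1477] F [-0.1  0.1  1.1] shift mm [71.7  0.4  5. ] turn [ 0.003 -0.     0.003]
```

```bash
python3 -m creep '[{"turn":[0,0,0],"xyz":[5,0,0],"fingers":1},{"turn":[0,0,0],"xyz":[10,0,0],"fingers":1},{"turn":[0,0,0],"xyz":[15,0,0],"fingers":1},{"turn":[0,0,0],"xyz":[20,0,0],"fingers":1},{"turn":[0,0,0],"xyz":[25,0,0],"fingers":1},{"turn":[0,0,0],"xyz":[30,0,0],"fingers":1}]'; python3 go.py .486 .056 .076
python3 - <<'E'
from h import *
c=grab('scene','8')
i=c['image'][90:270,190:420]
cv2.imwrite('pics/c9.png',cv2.convertScaleAbs(cv2.resize(i,None,fx=3.2,fy=3.2,interpolation=cv2.INTER_NEAREST),alpha=1.6,beta=20)[:,:,::-1])
E
```

```text
t: 9.85
tool_pos: [0.4878, 0.0593, 0.1197]
eef_rot: [[0.002, 0.989, -0.148], [-0.001, -0.148, -0.989], [-1.0, 0.002, 0.001]]
force: [0.4, -2.4, 5.7]
grip_width: 0.0003
t 9.85 pos [0.4878 0.0593 0.1197] F [ 0.4 -2.4  5.7] shift mm [43.7 -1.4  3.5] turn [ 0.002  0.001 -0.002]
```

View pics/c9.png

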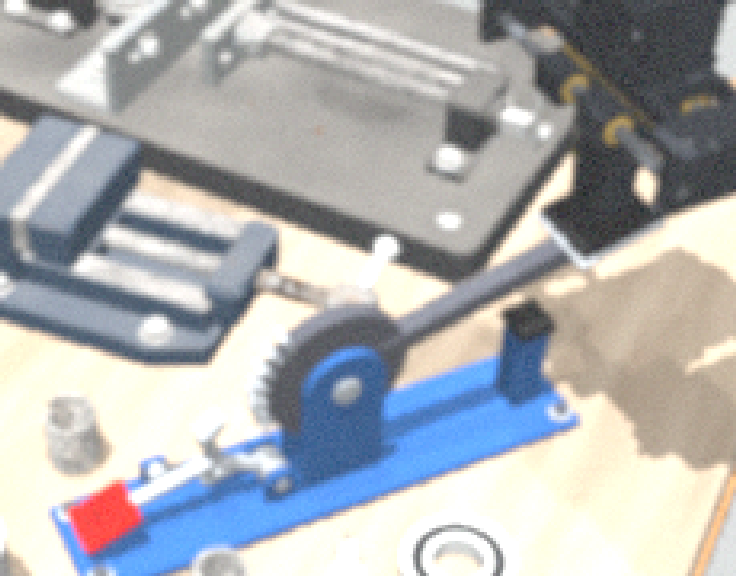

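The finger stands on the pad at crop (600,215). The arm is going down at about 6 N and the pawl is still free. I'll push on to the rest.

```bash
python3 -m creep '[{"turn":[0,0,0],"xyz":[6,0,3],"fingers":1},{"turn":[0,0,0],"xyz":[12,0,3],"fingers":1},{"turn":[0,0,0],"xyz":[18,0,3],"fingers":1},{"turn":[0,0,0],"xyz":[24,0,3],"fingers":1},{"turn":[0,0,0],"xyz":[30,0,3],"fingers":1},{"turn":[0,0,0],"xyz":[34,0,3],"fingers":1},{"turn":[0,0,0],"xyz":[37,0,3],"fingers":1},{"turn":[0,0,0],"xyz":[40,0,3],"fingers":1},{"turn":[0,0,0],"xyz":[40,0,3],"fingers":1}]'; python3 go.py .486 .056 .076
```

```text
t: 10.8
tool_pos: [0.4871, 0.0563, 0.0791]
eef_rot: [[0.001, 0.989, -0.149], [-0.001, -0.149, -0.989], [-1.0, 0.001, 0.001]]
force: [0.2, -1.0, 1.1]
grip_width: 0.0005
t 10.8 pos [0.4871 0.0563 0.0791] F [ 0.2 -1.   1.1] shift mm [ 3.1 -1.   0.5] turn [ 0.001  0.001 -0.001]
```

```bash
python3 -m creep '[{"turn":[0,0,0],"xyz":[2,0,0],"fingers":1},{"turn":[0,0,0],"xyz":[4,0,0],"fingers":1},{"turn":[0,0,0],"xyz":[5,0,0],"fingers":1},{"turn":[0,0,0],"xyz":[5,0,0],"fingers":1},{"turn":[0,0,0],"xyz":[5,0,0],"fingers":1}]'; python3 go.py .486 .056 .076
python3 - <<'E'
from h import *
c=grab('scene','9')
i=c['image'][90:270,190:420]
cv2.imwrite('pics/c10.png',cv2.convertScaleAbs(cv2.resize(i,None,fx=3.2,fy=3.2,interpolation=cv2.INTER_NEAREST),alpha=1.6,beta=20)[:,:,::-1])
E
```

```text
t: 11.3
tool_pos: [0.4871, 0.0562, 0.0756]
eef_rot: [[0.001, 0.989, -0.148], [-0.001, -0.148, -0.989], [-1.0, 0.002, 0.001]]
force: [-5.7, -5.2, 17.2]
grip_width: 0.0006
t 11.3 pos [0.4871 0.0562 0.0756] F [-5.7 -5.2 17.2] shift mm [-0.4 -1.1  0.4] turn [ 0.002  0.001 -0.002]
```

View pics/c10.png

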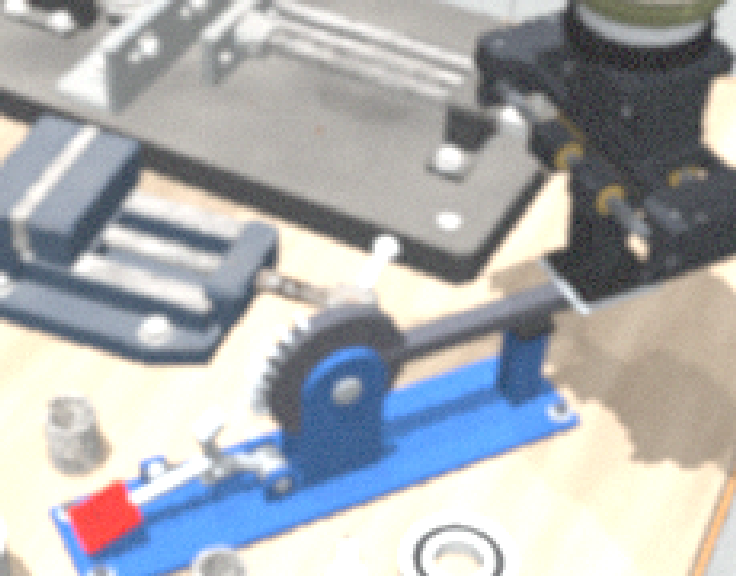

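The arm lies on its rest, with a hard stop at 17 N and tip z of about 0.095 against an expected 0.097. The pawl is still free. Take the hand straight up and away.

```bash
python3 -m creep '[{"turn":[0,0,0],"xyz":[-10,0,0],"fingers":1},{"turn":[0,0,0],"xyz":[-40,0,0],"fingers":1},{"turn":[0,0,0],"xyz":[-80,0,0],"fingers":1},{"turn":[0,0,0],"xyz":[-120,0,0],"fingers":1},{"turn":[0,0,0],"xyz":[-140,-30,20],"fingers":1},{"turn":[0,0,0],"xyz":[-140,-70,50],"fingers":1},{"turn":[0,0,0],"xyz":[-140,-110,80],"fingers":1},{"turn":[0,0,0],"xyz":[-140,-150,110],"fingers":1},{"turn":[0,0,0],"xyz":[-140,-150,110],"fingers":1},{"turn":[0,0,0],"xyz":[-140,-150,110],"fingers":1}]'
python3 - <<'E'
from h import *
c=grab('scene','10');d=grab('top','10')
for n,k in(('scene',c),('top',d)):
    a=dict(np.load(f'{n}_0.npz'));P=pts(k)
    diff=cv2.absdiff(a['image'],k['image']).max(2)>70
    if n=='scene':
        hsv=cv2.cvtColor(k['image'],cv2.COLOR_RGB2HSV)
        m=(hsv[...,2]<60);m[:150]=0;m[215:]=0;m[:,:345]=0;m[:,400:]=0
        print('pad z',np.percentile(P[m][:,2],[25,50,75]),np.median(P[m],0))
cv2.imwrite('pics/f.png',np.hstack([cv2.resize(x['image'][100:300,140:440],None,fx=1.3,fy=1.3*2) if 0 else cv2.resize(x['image'][100:300,140:420],(400,286)) for x in(c,d)])[:,:,::-1])
for n,(u,v) in dict(piston=(191,184),spring_a=(243,161),sprocket=(211,237),spring_b=(246,227),plug=(273,242),bearing=(301,251)).items():
    a=dict(np.load('top_0.npz'))['image'][v-20:v+20,u-20:u+20]; r=cv2.matchTemplate(d['image'][v-35:v+35,u-35:u+35],a,cv2.TM_CCOEFF_NORMED); _,s,_,l=cv2.minMaxLoc(r); print(n,'shift px',l[0]-15,l[1]-15,round(s,2))
E
python3 go.py .4 .0 .2
```

```text
t: 12.35
tool_pos: [0.3221, -0.0299, 0.2146]
eef_rot: [[0.001, 0.989, -0.151], [-0.0, -0.151, -0.989], [-1.0, 0.001, -0.0]]
force: [-0.0, -0.1, -0.1]
grip_width: 0.0003
pad z [0.07371535 0.0935886  0.09487706] [0.48548097 0.06206436 0.0935886 ]
piston shift px 0 0 1.0
spring_a shift px 0 0 1.0
sprocket shift px 0 0 1.0
spring_b shift px 0 0 1.0
plug shift px 0 0 1.0
bearing shift px 0 0 1.0
t 12.45 pos [ 0.3228 -0.0294  0.2143] F [ 0.3 -0.4 -0.2] shift mm [ 14.3  72.  -40.5] turn [ 0.002 -0.    -0.   ]
```

View pics/f.png

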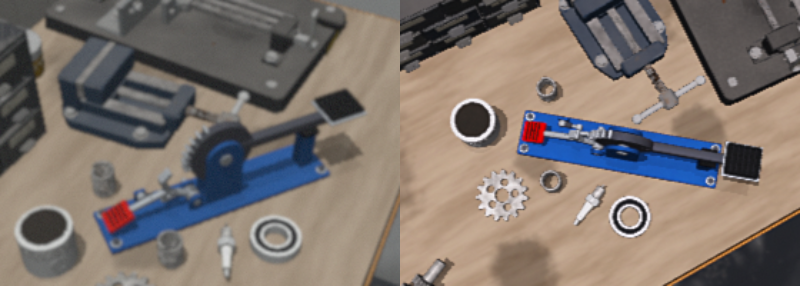

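The final views show the arm down on its rest, the pad at (340,105) left, the red tab low at (117,215), the loose parts unmoved and the hand clear. I'll hand it in.

```bash
python3 -c "
from station import robot
print(robot.job_done())"
```

```text
the job is handed in; nothing more can be done
None
```

I pressed the red tab with the closed fingers until the pawl snapped free and stayed free. Then I pushed the pad down until the arm hit its hard stop, pulled the hand clear, and handed the job in at about 12.5 s. `job_done()` gives no verdict, so I don't have the official result.

**Last checks, all from the images:**
- **Pad:** about 94–95 mm above the table (97 mm expected, calibration about 2 mm). While pressed, the stop pushed back with about 17 N.
- **Pawl:** the tab lies low and its hook is clear of the teeth. It looked the same in every view after it flipped, but I had no direct reading of its angle.
- **Loose parts:** all six matched their starting places in the top view with no shift.
- **Hand:** clear of everything, with the force reading at about zero.

**What disagreed with the text:**
- **Fingertip position:** the camera showed the closed fingertips about 36 mm further back along the tool than stated. My first press, aimed using the text's figure, therefore stopped short without touching the tab. I measured the tips and used that figure for both presses; contact came where it predicted.
- **Tab force:** it peaked at about 13 N just before the pawl flipped, against the stated 6 N or so.

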